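# Take a specimen once round its turntable and store it with a snap key

### The job

Wind the turntable's stage (it has a crank knob) through one full turn counter-clockwise (seen from above), carrying the pink rock with it undisturbed, until the stage's red line is back at the white line of the plinth. Then press the green key just until you feel it click (its resistance drops) and no further, and let it come up again. Do not press the red or white key, and leave the things lying around where they are.

Things in the scene. Friction and masses are not known exactly. Their poses are not given: they have to be found in the camera images.
- turntable: Fixed grey round plinth, 212 mm across, under a black stage 196 mm across; overall 35 mm high to the stage's top. Origin: centre of its underside on the worktop, on the turning axis; z up. Its white home line is on a small tab at the rim at -x of this frame.
- stage (a joint): Angle of the turning stage, rad: 0 at the start (red line and crank knob at the home line), growing counter-clockwise seen from above; 6.283 after the full turn. It turns with light friction (0.06 N m), stays where it is left, and has stops at -0.3 and 6.9.
- stage_centre (a point): Centre of the stage's top face, on the vertical turning axis, 35 mm above the worktop; turns with the stage.
- knob_mid (a point): Crank knob of the stage: upright ribbed aluminium grip 18 mm in diameter, top 50 mm and foot 5 mm above the stage's top, 70 mm from the turning axis, on the same radius as the red line. This point is on its axis, 30 mm above the stage's top. The grip spins freely about its own upright axis, so a hand holding it need not turn as it goes round.
- specimen: Loose pale pink rock, about 51 x 57 x 42 mm high, 0.25 kg more or less, lying on the middle of the stage and riding on it by friction only; origin at the centre of its underside.
- console: Fixed grey control box with a black panel, 100 mm (x) by 190 mm (y), panel 36 mm above the worktop. Origin: centre of its underside; z up. Keys in a row along its y: red at y = -60 mm, green at the centre, white at y = +60 mm.
- capture_spot (a point): Point on the console's panel under the centre of the green key, 36 mm above the worktop (not the key's top). The key has a round cap 30 mm across in a dark collar 38 mm across, on a height-adjusting mount: the cap's top stands anywhere from 18 to 30 mm above the panel, different each time and not measured.
- dome (a joint): Collapse of the snap dome under the green key, m: 0 up, 0.00575 fully collapsed. It stays at 0 until the key is pressed with 7 N, then gives way with falling force (the click) down to 3.5 N when fully collapsed. Its contact is made beyond 1.6 mm (about 1 N of drop). It springs back when let go.
- capture_key (a joint): Squeeze of the elastic green cap above its dome, m: 0 free; 2.2 N to start, then 1.5 N per mm. The cap's top has gone down by this plus dome: 3.2 mm at the 7 N peak, about 6.6 mm with the dome fully collapsed (squeeze back to 0.9 mm), then force rises again. Squeezed over 2.4 mm (5.8 N) on a collapsed dome, the key is over-pressed.
- stop_key (a joint): How far the red key is pressed, m (0 up); round cap 26 mm across, top 18 mm above the panel. Leave it alone.
- light_key (a joint): How far the white key is pressed, m (0 up); round cap 26 mm across, top 18 mm above the panel. Leave it alone.
- lens: Loose folding hand lens, ochre, 27 x 70 x 10 mm, bystander; origin at the centre of its underside.
- brush: Loose dust brush with wooden handle, 36 x 175 x 11 mm, bystander; origin at the centre of its underside.
- sulphur: Loose yellow rock, 50 x 59 x 43 mm, bystander; origin at the centre of its underside.
- quartz: Loose pale yellow rock, 59 x 68 x 57 mm, bystander; origin at the centre of its underside.
Not all that is in view belongs to the job. Leave any blue, orange or purple look-alike of the specimen alone.

How it is judged:
On the way, in this order (a step that is already met when the one before it is completed fails the run):
1. the stage has been wound one full turn counter-clockwise and its red line is back at the home line (within 0.12 rad) (value of joint stage between 6.163 and 6.403 rad and horizontal distance between specimen and stage_centre below 0.025 m and z of specimen in the frame of stage_centre between -0.012 and 0.02 m), for 0.2 s.
2. the green key is pressed past its click (dome more than 1.6 mm collapsed) (value of joint stage between 6.163 and 6.403 rad and value of joint dome above 0.0016 m), for 0.03 s.
At the end, for the whole second after the job is handed in: The stage stands one full turn on (6.283 +- 0.12 rad), the rock rests on it within 25 mm of its centre, all three keys are up (less than 1.5 mm pressed, dome less than 0.5 mm), and everything is at rest (all of step 1 and value of joint dome below 0.0005 m and value of joint each of capture_key, stop_key, light_key below 0.0015 m and linear speed of specimen below 0.01 m/s); the robot touches nothing.
It fails at once if the green key over-pressed (cap squeezed more than 2.4 mm with the dome more than 5 mm collapsed) (value of joint capture_key above 0.0024 m and value of joint dome above 0.005 m).
It fails at once if the red or white key pressed (more than 4 mm) (value of joint any of stop_key, light_key above 0.004 m).
It fails at once if the rock shoved more than 30 mm off the stage's centre or tipped by more than 0.5 rad (horizontal distance between specimen and stage_centre above 0.03 m or angle between specimen's own z axis and vertical above 0.5 rad).
It fails at once if a bystander (lens, brush, sulphur, quartz) moved more than 30 mm (distance of any of lens, brush, sulphur, quartz from where it was at the start of the episode above 0.03 m).
It also fails if it takes over 62 s, if anything falls off the work surface, if the arm or the gripper's body presses on something with over 40 N, if the wrist force passes 120 N, or if a joint passes its speed limit or range.

### The arm

A 6-joint arm with a two-finger parallel gripper is mounted at the origin on a cart in front of the work surface, level with it; the furniture and walls round the work are solid. World frame = base frame: x ahead of the robot, y to its left, z up, the work surface at z = 0. Lengths are in m, angles in rad, forces in N, time in s.
With the tool pointing down it reaches from about 0.275 to 1 m from the base axis. Payload 8.4 kg.
Tool frame: the origin (TCP) lies on the centre line of the jaws, within the pads' length; the fingertips stand 17 mm ahead of it and the grasp point (between the pads) lies 2 mm behind it (bot.tcp_to_tips is the y of the fingertips in the tool frame, in m); y points along the fingers, z is the direction in which the jaws open and shut, and the axes are right-handed (so a half turn about y gives the same grasp; the last joint's range is limited). The gripper opens to 85 mm and grips with 20 to 120 N. Pads are 22 mm wide; open, the fingers measure 114 mm over their backs; the gripper's body (76 mm by 85 mm) begins 54 mm behind the grasp point. The pads swing forward as they close: fully open they stand 13 mm farther back than shut.
Start: joints at [1.126, 0.353, 1.633, -0, 1.155, -0.002], TCP at [0.268, 0.565, 0.248] pointing down, gripper open.
Joint ranges: [-2.63, 2.63], [-0.92, 2.1], [0.06, 2.66], [-1.3, 4.44], [0, 2.69], [-3.02, 3.02]. Speed limits (rad/s): [2.22, 2.22, 2.79, 3.14, 3.14, 3.14].

### API

Orientations are given as a unit quaternion [x, y, z, w].
In Python, from workcell import bot, hand, kinematics, get_obs, vision, hand_in gives the robot as it stands. The module is installed in compiled form; this text tells all that it offers. Calls block until the motion is done:
- bot.reach(position, orientation): joint-space move of the TCP to a pose.
- bot.servo_line(position, ori=None, velocity=0.15): straight line of the TCP; ori=None keeps the orientation; velocity is the mean speed in m/s.
- bot.goto_joints(angles): joint-space move.
- hand.move_gripper(opening, strength=None): finger opening in m; strength is the grip in N (None keeps the last); returns when the fingers have stopped.
- bot.dwell(seconds).
- kinematics.solve_ik(position, orientation): joint angles nearest the present ones, or None.
- get_obs(): the state.
- vision.read_camera(name): name is "scene" or "top" or "wrist"; returns a dict with "frame" (384x512x3 uint8, red, green, blue), "intrinsics" (3x3 intrinsics, pixels), "view" (4x4, takes a point from world to camera coordinates). Camera axes: x right, y down, z forward; pixel columns grow to the right and rows downward; lengths in m; the calibration is good to about 2 mm. A picture is of the moment at which its call begins. There is no depth.
A pose or a line that the arm cannot do raises bot.IKError and nothing moves.
- hand_in(): hands the job in, once; it reports no verdict.
The state is a dict: "time_s": time; "joint_pos": joint angles; "joint_vel": joint speeds; "joint_efforts": joint torques, N m; "position": TCP position; "orientation": TCP orientation; "wrist_force": force on the tool from outside, world axes, zero at the start; "ft_torque": the same for the moment, N m; "gripper_width": finger opening in m.
Only numpy, scipy, OpenCV 4.12 (cv2) and the standard library are available. Lean on these libraries where they do the work, as an engineer would, in place of code of your own. Each camera call takes 0.05 s, during which the arm holds its last target.

## Working session

There is one attempt and no reset: what is moved stays moved. The work goes in short steps, each a Python script; the robot and the scene stay as the last script left them, time stands still between calls to the robot, and variables do not carry over. Pictures are saved under pics/ and viewed, and the job is handed in when it is done.

```bash
mkdir -p pics; python3 - <<'E'
from workcell import bot, hand, kinematics, get_obs, vision
import cv2,numpy as np
for n in ("scene","top","wrist"):
    d=vision.read_camera(n); cv2.imwrite(f"pics/{n}0.png",cv2.cvtColor(d["frame"],cv2.COLOR_RGB2BGR))
    np.savez(f"pics/{n}0.npz",**d)
    print(n,d["intrinsics"].tolist(),np.round(np.linalg.inv(d["view"]),3).tolist())
o=get_obs();print(o, bot.tcp_to_tips)
E
```

```text
scene [[482.60416391565616, 0.0, 258.11909103003615], [0.0, 482.60416391565616, 183.5549447072497], [0.0, 0.0, 1.0]] [[0.686, -0.466, 0.559, -0.31], [-0.728, -0.424, 0.539, -0.856], [-0.015, -0.776, -0.63, 1.019], [0.0, 0.0, 0.0, 1.0]]
top [[372.3220535576829, 0.0, 253.35288354333545], [0.0, 372.3220535576829, 188.50400722531307], [0.0, 0.0, 1.0]] [[-0.029, -0.991, 0.133, 0.411], [-0.999, 0.031, 0.015, -0.074], [-0.019, -0.133, -0.991, 1.029], [0.0, 0.0, 0.0, 1.0]]
wrist [[274.30506667393246, 0.0, 259.41787396680763], [0.0, 274.30506667393246, 190.9924820598419], [0.0, 0.0, 1.0]] [[0.428, 0.867, 0.253, 0.203], [0.904, -0.411, -0.122, 0.595], [-0.002, 0.281, -0.96, 0.372], [0.0, 0.0, 0.0, 1.0]]
{'time_s': 0.15, 'joint_pos': array([ 1.12559412e+00,  3.53520460e-01,  1.63392716e+00,  2.04664663e-05,
        1.15520139e+00, -2.37779079e-03]), 'joint_vel': array([ 0.0007007 , -0.00241314, -0.00205471, -0.00049369,  0.00244515,
        0.0008538 ]), 'joint_efforts': array([-1.27571388e-03, -6.05637789e+01, -3.42342567e+01, -1.04233748e-04,
        6.15343801e-03,  1.90161069e-05]), 'position': array([0.26764927, 0.56442891, 0.24772999]), 'orientation': array([ 0.69020705, -0.15537817,  0.1551995 , -0.68948166]), 'wrist_force': array([ 0.09959528, -0.55963616, -0.39710549]), 'ft_torque': array([-0.00318367,  0.01776492,  0.01664243]), 'gripper_width': 0.08530715924610507} 0.017
```

View pics/scene0.png

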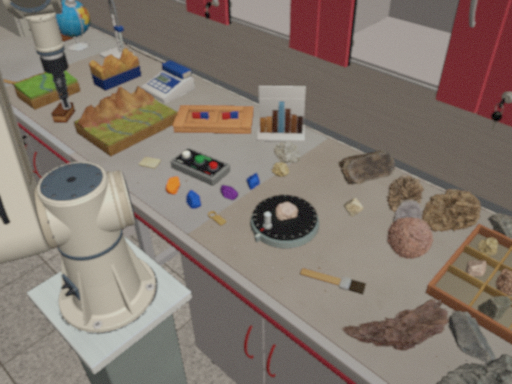

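View pics/top0.png

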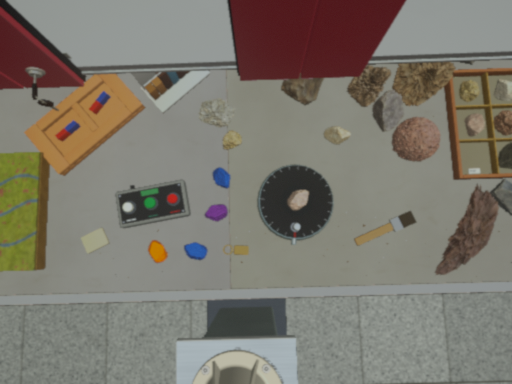

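The scene picture shows the turntable at about (285,218) with the pink rock on it and the knob at (267,220). In the top picture it is at (296,202), rock (299,199), knob (296,227). The console is at top (152,204): white (128,207), green (151,203), red (173,199). The only pink rock on the stage is the specimen; blue, purple and orange ones lie off it. Next I enlarge and measure.

```bash
cat > h.py <<'E'
import numpy as np,cv2
def ray(d,uv):
    T=np.linalg.inv(d["view"]);K=d["intrinsics"]
    r=T[:3,:3]@np.linalg.inv(K)@np.array([uv[0],uv[1],1.]);return T[:3,3],r/np.linalg.norm(r)
def plane(d,uv,z):
    c,r=ray(d,uv);return c+r*(z-c[2])/r[2]
def proj(d,p):
    q=d["view"]@np.append(p,1);q=d["intrinsics"]@q[:3];return q[:2]/q[2]
def tri(obs):
    A=np.zeros((3,3));b=np.zeros(3)
    for d,uv in obs:
        c,r=ray(d,uv);P=np.eye(3)-np.outer(r,r);A+=P;b+=P@c
    return np.linalg.solve(A,b)
E
python3 - <<'E'
import numpy as np,cv2
from h import *
t=np.load("pics/top0.npz");s=np.load("pics/scene0.npz")
a=cv2.resize(t["frame"][155:250,250:345],(400,400),interpolation=cv2.INTER_CUBIC)
b=cv2.resize(t["frame"][170:240,105:200],(400,295),interpolation=cv2.INTER_CUBIC)
c=cv2.resize(s["frame"][185:255,240:330],(400,311),interpolation=cv2.INTER_CUBIC)
im=np.zeros((600,800,3),np.uint8);im[:400,:400]=a;im[:295,400:]=b;im[295:600,400:]=c[:305]
cv2.imwrite("pics/crops.png",im[...,::-1])
for n,d,box in(("top",t,(110,170,200,240)),("scene",s,(165,140,235,190))):
    h=cv2.cvtColor(d["frame"],cv2.COLOR_RGB2HSV)
    for nm,lo,hi in(("green",(45,90,50),(85,255,255)),("red",(172,130,90),(180,255,255)),("red0",(0,150,90),(6,255,255)),("white",(0,0,190),(180,50,255))):
        m=cv2.inRange(h,lo,hi);k=np.zeros_like(m);k[box[1]:box[3],box[0]:box[2]]=1;m*=k
        N,L,st,ce=cv2.connectedComponentsWithStats(m)
        print(n,nm,[(ce[i].round(1).tolist(),st[i].tolist()) for i in range(1,N) if st[i][4]>8])
# stage black
h=cv2.cvtColor(t["frame"],cv2.COLOR_RGB2GRAY)
m=(h<60).astype(np.uint8);m[:, :250]=0;m[:,345:]=0;m[:155]=0;m[250:]=0
cs=max(cv2.findContours(m,cv2.RETR_EXTERNAL,cv2.CHAIN_APPROX_NONE)[0],key=cv2.contourArea)
e=cv2.fitEllipse(cv2.convexHull(cs));print(e,plane(t,e[0],.035), plane(t,(e[0][0]+e[1][0]/2,e[0][1]),.035),plane(t,(e[0][0]-e[1][0]/2,e[0][1]),.035))
E
```

```text
top green [([149.4, 191.7], [140, 188, 19, 8, 100]), ([149.5, 202.4], [144, 197, 12, 12, 117])]
top red []
top red0 [([171.8, 198.1], [167, 194, 10, 9, 70])]
top white [([127.1, 206.5], [124, 204, 7, 6, 37])]
scene green [([201.0, 158.4], [194, 155, 18, 8, 93])]
scene red []
scene red0 [([213.0, 164.6], [209, 161, 9, 8, 50])]
scene white [([185.9, 152.9], [183, 151, 6, 5, 21])]
((295.7560119628906, 201.13531494140625), (70.2002944946289, 71.12213134765625), 131.82742309570312) [ 0.50750567 -0.17150603  0.035     ] [ 0.50462889 -0.26506179  0.035     ] [ 0.51039274 -0.07761583  0.035     ]
```

View pics/crops.png

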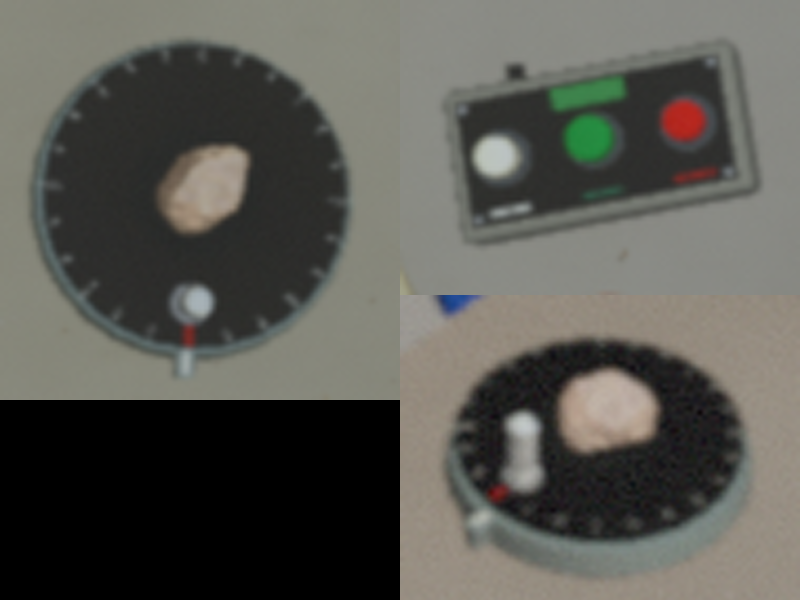

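```bash
python3 - <<'E'
import numpy as np,cv2
from h import *
t=np.load("pics/top0.npz");s=np.load("pics/scene0.npz")
C=np.array([.5075,-.1715,.035])
k=lambda x,y:(250+x*95/400,155+y*95/400)
kt=k(201,302);tab=k(184,362);red=k(189,336)
for n,p,z in(("knobtop",kt,.085),("tab",tab,.03),("red",red,.035)):
    w=plane(t,p,z);d=w-C;print(n,w,np.hypot(*d[:2]),np.degrees(np.arctan2(d[1],d[0])))
# scene knob top crop (522,425-295)
ks=(240+122*90/400,185+128*90/400)
w=plane(s,ks,.085);print("scene knob",w,"tri",tri([(t,kt),(s,ks)]))
print("C in scene",proj(s,C))
g=np.array([149.5,202.4]);gs=(200,158.5)
for n,a,b in(("g",(149.5,202.4),(201,159.4)),("r",(171.8,198.1),(213,164.6)),("w",(127.1,206.5),(185.9,152.9))):
    print(n,tri([(t,a),(s,b)]),plane(t,a,.055),plane(s,b,.055))
# rock
h=cv2.cvtColor(t["frame"],cv2.COLOR_RGB2GRAY)
m=(h>90).astype(np.uint8)[175:218,275:320]
N,L,st,ce=cv2.connectedComponentsWithStats(m);i=1+np.argmax(st[1:,4]);print(ce[i],st[i],plane(t,ce[i]+[275,175],.06))
E
```

```text
knobtop [ 0.43783248 -0.16873233  0.085     ] 0.06972247357159846 177.72501973730596
tab [ 0.40210743 -0.16189029  0.03      ] 0.10582977171379432 174.79016926299187
red [ 0.41822287 -0.16528314  0.035     ] 0.08949332132964345 176.01660900206994
scene knob [ 0.43650941 -0.17008068  0.085     ] tri [ 0.43785849 -0.16887965  0.08334022]
C in scene [283.83423268 214.4320799 ]
g [0.51759964 0.21742791 0.04260252] [0.51406718 0.21596417 0.055     ] [0.50900286 0.20129935 0.055     ]
r [0.52466636 0.1591798  0.04550204] [0.52366521 0.15683927 0.055     ] [0.51643715 0.14937641 0.055     ]
w [0.50585808 0.27812873 0.04695462] [0.50501495 0.27531519 0.055     ] [0.49916227 0.26866162 0.055     ]
[23.4267101 24.1237785] [ 14  15  20  20 307] [ 0.51014217 -0.17624053  0.06      ]
```

```bash
cat >> h.py <<'E'
from scipy.spatial.transform import Rotation as R
def down(a):
    z=np.array([np.cos(a),np.sin(a),0]);y=np.array([0,0,-1.]);return R.from_matrix(np.c_[np.cross(y,z),y,z]).as_quat()
def snap(n,f):
    from workcell import vision
    d=vision.read_camera(n);np.savez(f"pics/{f}.npz",**d);cv2.imwrite(f"pics/{f}.png",d["frame"][...,::-1]);return d
E
python3 - <<'E'
from h import *
from workcell import bot,hand,kinematics,get_obs
o=get_obs();print(R.from_quat(o["orientation"]).as_matrix().round(2))
C=np.array([.5075,-.1715])
for a in (np.pi/2,-np.pi/2):
  for ph in (176,266,356,86):
    p=[*(C+.07*np.array([np.cos(np.radians(ph)),np.sin(np.radians(ph))])),.07]
    q=kinematics.solve_ik(p,down(a));print(a,ph,None if q is None else np.round(q,2))
a=-np.pi/2 if R.from_quat(o["orientation"]).as_matrix()[1,2]<0 else np.pi/2
bot.reach([.44,-.17,.2],down(a));hand.move_gripper(.05,20)
print(a,get_obs()["time_s"],get_obs()["joint_pos"].round(2),get_obs()["wrist_force"])
snap("wrist","w1")
E
```

```text
[[ 0.9  -0.    0.43]
 [-0.43 -0.    0.9 ]
 [-0.   -1.   -0.  ]]
1.5707963267948966 176 [-0.37  0.38  2.1  -0.    0.66 -1.94]
1.5707963267948966 266 [-0.45  0.48  1.91 -0.    0.75 -2.02]
1.5707963267948966 356 [-0.3   0.54  1.81 -0.    0.8  -1.87]
1.5707963267948966 86 [-0.2   0.44  1.99 -0.    0.71 -1.77]
-1.5707963267948966 176 [-0.37  0.38  2.1  -0.    0.66  1.2 ]
-1.5707963267948966 266 [-0.45  0.48  1.91 -0.    0.75  1.12]
-1.5707963267948966 356 [-0.3   0.54  1.81 -0.    0.8   1.27]
-1.5707963267948966 86 [-0.2   0.44  1.99 -0.    0.71  1.37]
1.5707963267948966 3.2583 [-0.37  0.17  2.   -0.    0.97 -1.94] [-0.7527771   0.05453463  1.47254937]
```

View pics/w1.png

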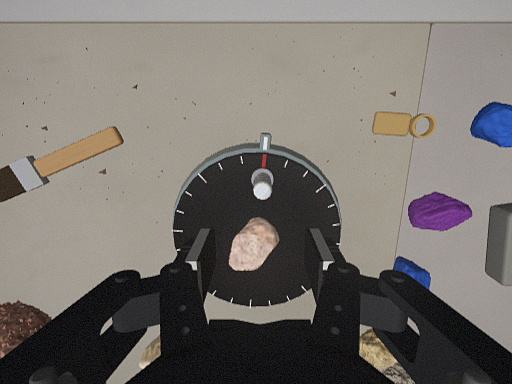

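The wrist view shows knob top (262,188), red line (264,160), tab (265,142), and rock (254,244) in mid-stage. I check these against the other measurement.

```bash
python3 - <<'E'
from h import *
d=np.load("pics/w1.npz");t=np.load("pics/top0.npz")
im=d["frame"];g=cv2.cvtColor(im,cv2.COLOR_RGB2GRAY).astype(int)
# stage rim: points on left/right/top edges: threshold contour
m=(g<60).astype(np.uint8);m[225:]=0;m[:,:150]=0;m[:,360:]=0
c=max(cv2.findContours(m,cv2.RETR_EXTERNAL,cv2.CHAIN_APPROX_NONE)[0],key=cv2.contourArea)[:,0]
c=np.array([p for p in c if p[1]<222 and not(255<p[0]<274)])
P=np.array([plane(d,p,.035)[:2] for p in c])
def fit(P):
    A=np.c_[2*P,np.ones(len(P))];x=np.linalg.lstsq(A,(P**2).sum(1),rcond=None)[0];return x[:2],np.sqrt(x[2]+x[:2]@x[:2])
for _ in range(5):
    C,r=fit(P);e=np.abs(np.hypot(*(P-C).T)-r);P=P[e<max(.0015,2*e.std())]
print("circle",C,r,len(P))
for n,p,z in(("knobtop",(262,191),.085),("tab",(265,142),.03),("red",(264,160),.035),("rock",(254,244),.06)):
    w=plane(d,p,z)[:2];v=w-C;print(n,w,np.hypot(*v),np.degrees(np.arctan2(v[1],v[0])))
x=cv2.resize(im[125:285,165:345],(720,600),interpolation=cv2.INTER_CUBIC)
cv2.imwrite("pics/w1c.png",x[...,::-1])
E
```

```text
circle [ 0.50599642 -0.17385168] 0.09507696940498517 194
knobtop [ 0.43848968 -0.16790546] 0.06776811513506104 174.96618544892803
tab [ 0.40030462 -0.16435968] 0.10611717099937275 174.868130896083
red [ 0.41873642 -0.16540897] 0.08766747365455468 174.47363045871947
rock [ 0.50462049 -0.17602063] 0.0025685645955531044 -122.39012550975269
```

View pics/w1c.png

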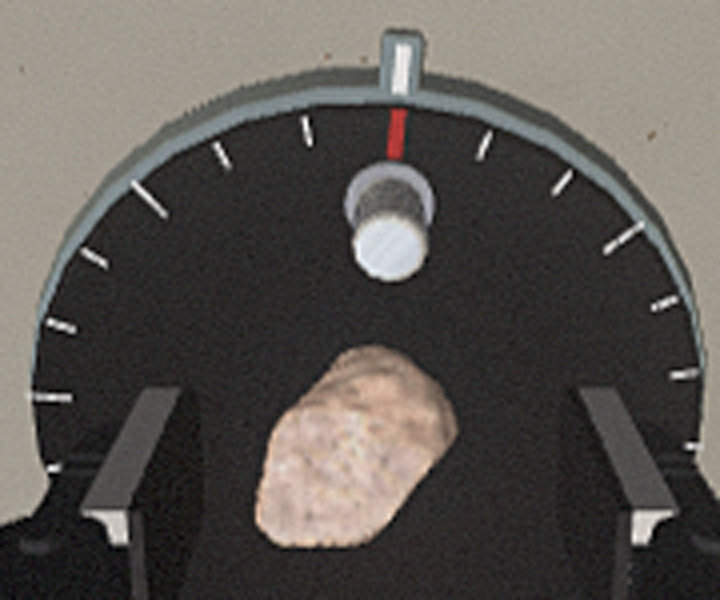

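```bash
python3 - <<'E'
from h import *
from workcell import bot,hand,get_obs
q=down(np.pi/2)
bot.reach([.4375,-.167,.13],q);bot.dwell(.2);f0=get_obs()["wrist_force"]
bot.servo_line([.4375,-.167,.071],velocity=.08);print("dz",get_obs()["wrist_force"]-f0)
hand.move_gripper(0.0,20);bot.dwell(.2)
o=get_obs();print(o["time_s"],o["gripper_width"],o["position"],o["wrist_force"]-f0)
np.save("f0.npy",f0)
snap("wrist","w2")
E
```

```text
dz [-0.3326498   0.68682994 -0.21365051]
5.3667 0.017327869903236773 [ 0.43780167 -0.16712875  0.07144335] [-0.35497859  1.20865367  7.31556163]
```

View pics/w2.png

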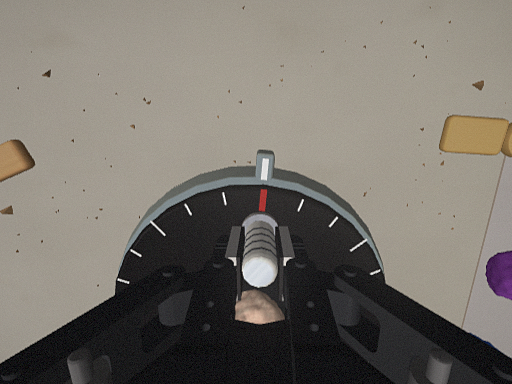

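The knob is held (width 17.3 mm) between both pads; rock at (258,305) is clear. Winding the first part with force monitoring.

```bash
cat > wind.py <<'E'
from h import *
from workcell import bot,hand,get_obs
import sys
C=np.array([.507,-.173]);f0=np.load("f0.npy")
def wind(d0,d1,step=10,v=.05,off=None):
    # absolute: start pos
    p0=np.load("p0.npy");phi0=np.arctan2(*(p0[:2]-C)[::-1]);r=np.hypot(*(p0[:2]-C))
    for d in np.arange(d0+step,d1+1e-6,step):
        a=phi0+np.radians(d);u=np.array([np.cos(a),np.sin(a)]);p=C+r*u
        bot.servo_line([*p,p0[2]],velocity=v)
        o=get_obs();f=o["wrist_force"]-f0
        if d%20==0: print(d,"Fr %.1f Ft %.1f Fz %.1f"%(f[:2]@u,f[:2]@[-u[1],u[0]],f[2]),"err",np.round((o["position"][:2]-p)*1e3,1),"w %.4f"%o["gripper_width"],"t %.1f"%o["time_s"])
        if np.linalg.norm(f)>30: print("STOP",d,f);break
E
python3 - <<'E'
from wind import *
p0=get_obs()["position"];p0[2]=.071;np.save("p0.npy",p0);print(p0,np.hypot(*(p0[:2]-C)))
wind(0,60)
snap("top","t2")
E
```

```text
[ 0.43783053 -0.16712688  0.071     ] 0.06941836099496475
20.0 Fr 1.6 Ft 0.7 Fz 7.9 err [-0.  -0.5] w 0.0171 t 6.2
40.0 Fr 5.1 Ft 1.0 Fz 9.1 err [ 0.  -0.6] w 0.0169 t 7.0
60.0 Fr 4.8 Ft 0.5 Fz 6.5 err [ 0.4 -0.9] w 0.0171 t 7.8
```

```bash
python3 - <<'E'
import cv2
im=cv2.imread("pics/t2.png");cv2.imwrite("pics/t2c.png",cv2.resize(im[140:260,230:360],(650,600),interpolation=cv2.INTER_CUBIC))
E
```

```text
(no output)
```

View pics/t2c.png

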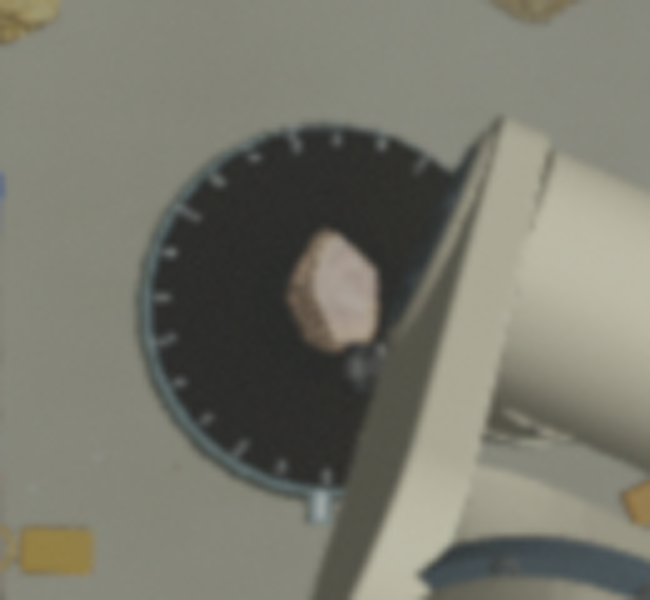

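The stage turned about 60° ccw and the rock turned with it, still centred at crop (335,290). Forces are small, so I continue to the radial-jaw position and check clearance.

```bash
python3 - <<'E'
from wind import *
wind(60,100)
snap("wrist","w3")
E
```

```text
80.0 Fr 6.2 Ft 1.6 Fz 5.9 err [ 0.8 -1. ] w 0.0170 t 8.6
100.0 Fr 5.4 Ft 0.9 Fz 4.7 err [ 1.1 -0.9] w 0.0170 t 9.4
```

View pics/w3.png

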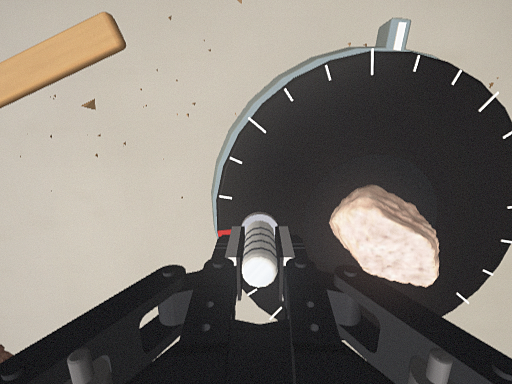

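Rock (385,235) is clear of the finger (300,245). Continuing to the full turn.

```bash
python3 - <<'E'
from wind import *
wind(100,280)
snap("wrist","w4")
E
```

```text
120.0 Fr 5.9 Ft 1.3 Fz 3.2 err [ 1.3 -0.6] w 0.0170 t 10.2
140.0 Fr 5.5 Ft 1.9 Fz 4.3 err [ 1.4 -0.3] w 0.0174 t 11.0
160.0 Fr 5.6 Ft 1.3 Fz 4.2 err [1.2 0.1] w 0.0174 t 11.8
180.0 Fr 5.1 Ft 1.7 Fz 4.9 err [1.  0.4] w 0.0172 t 12.6
200.0 Fr 4.8 Ft 2.8 Fz 6.0 err [0.6 0.7] w 0.0173 t 13.3
220.0 Fr 5.6 Ft 1.8 Fz 7.5 err [0.1 0.9] w 0.0167 t 14.1
240.0 Fr 4.0 Ft 1.6 Fz 10.1 err [-0.7  0.9] w 0.0176 t 14.9
260.0 Fr 1.6 Ft 1.1 Fz 12.8 err [-1.2  0.5] w 0.0173 t 15.7
280.0 Fr -1.8 Ft 1.2 Fz 12.3 err [-1.1 -0. ] w 0.0169 t 16.5
```

View pics/w4.png

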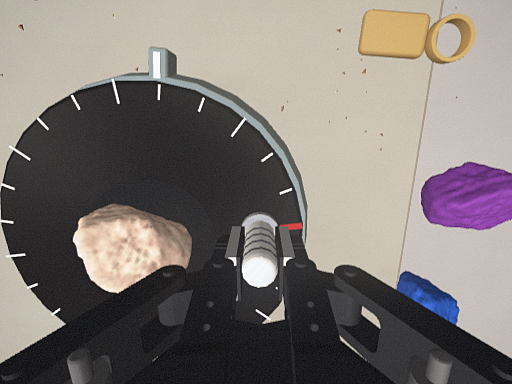

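The knob is at ~280°, the rock (135,248) still sits mid-stage and is clear. Completing the turn and checking before letting go.

```bash
python3 - <<'E'
from wind import *
wind(280,360)
snap("wrist","w5")
E
```

```text
300.0 Fr -3.5 Ft -0.2 Fz 11.6 err [-0.6 -0.3] w 0.0172 t 17.3
320.0 Fr -3.5 Ft 0.8 Fz 10.4 err [-0.2 -0.3] w 0.0169 t 18.1
340.0 Fr -2.6 Ft 0.4 Fz 10.1 err [-0.1 -0.2] w 0.0172 t 18.9
360.0 Fr -3.3 Ft -0.2 Fz 11.5 err [-0.1 -0.1] w 0.0174 t 19.7
```

View pics/w5.png

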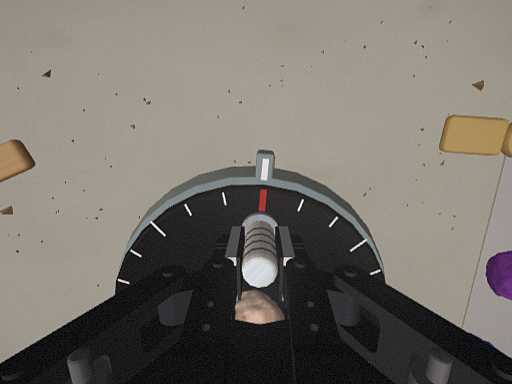

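Red line (263,200) is back at the white line (265,168). Releasing and rising, then to the console.

```bash
python3 - <<'E'
from wind import *
hand.move_gripper(.045)
p=get_obs()["position"];bot.servo_line([p[0],p[1],.2],velocity=.15)
snap("wrist","w6")
hand.move_gripper(0.0,20)
bot.reach([.545,.216,.2],down(np.pi/2));print(get_obs()["time_s"])
snap("wrist","w7")
im=np.hstack([cv2.imread("pics/w6.png")[:,56:456],cv2.imread("pics/w7.png")[:,56:456]]);cv2.imwrite("pics/w67.png",im)
E
```

```text
23.1333
```

View pics/w67.png

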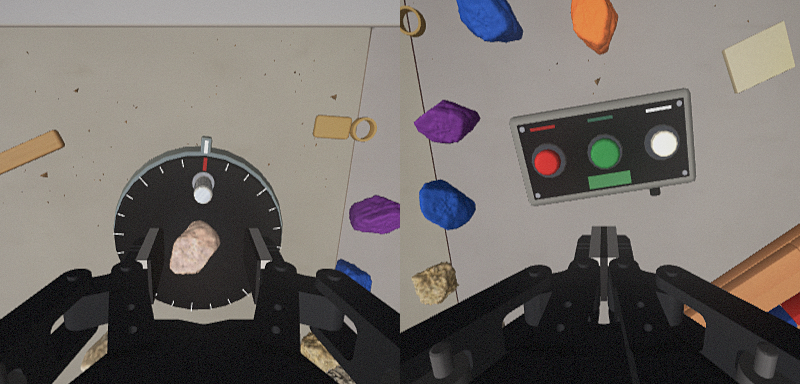

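Left: stage home, rock (195,248) as at the start. Right: keys red (546,163), green (604,154), white (664,144). Locating the green key by panel screws and by triangulating the cap.

```bash
python3 - <<'E'
from h import *
d=np.load("pics/w7.npz");t=np.load("pics/top0.npz")
h=cv2.cvtColor(d["frame"],cv2.COLOR_RGB2HSV)
res={}
for nm,lo,hi in(("green",(45,90,50),(85,255,255)),("red",(0,150,90),(6,255,255)),("white",(0,0,200),(180,50,255))):
    m=cv2.inRange(h,lo,hi);m[:85]=0;m[215:]=0;m[:,:165]=0;m[:,355:]=0
    N,L,st,ce=cv2.connectedComponentsWithStats(m)
    print(nm,[(ce[i].round(1).tolist(),st[i].tolist()) for i in range(1,N) if st[i][4]>40])
screws=[(x-400+56,y) for x,y in((520,127),(679,103),(536,195),(691,173))]
P=np.array([plane(d,s,.036) for s in screws]);print(P.round(4),P.mean(0))
for a,b in(((259.5,153.8),(149.5,202.4)),):
    print("tri",tri([(d,a),(t,b)]));
    for z in(.054,.06,.066):print(z,plane(d,a,z),plane(t,b,z))
E
```

```text
green [([260.7, 153.0], [246, 138, 30, 30, 684]), ([265.3, 179.3], [244, 170, 43, 19, 541])]
red [([197.7, 127.9], [186, 125, 25, 7, 81]), ([202.5, 162.2], [190, 150, 25, 25, 474])]
white [([313.8, 108.5], [302, 106, 25, 6, 44]), ([319.8, 143.5], [308, 132, 25, 24, 468])]
[[0.4893 0.129  0.036 ]
 [0.466  0.2903 0.036 ]
 [0.5623 0.1403 0.036 ]
 [0.5377 0.3087 0.036 ]] [0.51382724 0.21706353 0.036     ]
tri [0.51351828 0.21467402 0.05927152]
0.054 [0.51421479 0.21465525 0.054     ] [0.51417271 0.21626176 0.054     ]
0.06 [0.51330955 0.21465991 0.06      ] [0.51353958 0.21447626 0.06      ]
0.066 [0.51240432 0.21466457 0.066     ] [0.51290645 0.21269076 0.066     ]
```

```bash
cat > press.py <<'E'
from h import *
from workcell import bot,hand,get_obs
X=[.5135,.2155]
bot.reach([*X,.11],down(np.pi/2));bot.servo_line([*X,.090],velocity=.05);bot.dwell(.4)
def F(n=5):
    a=[]
    for _ in range(n): bot.dwell(.015);a.append(get_obs()["wrist_force"][2])
    return np.mean(a),np.std(a)
b,sd=F(12);print("base",b,sd,get_obs()["time_s"],get_obs()["gripper_width"])
z=.090;zc=None;pk=0;log=[];why="floor"
while z>.062:
    z-=.0005 if zc is None else .0003
    bot.servo_line([*X,z],velocity=.01 if zc is None else .006)
    f=F(3 if zc is None else 4)[0]-b;za=get_obs()["position"][2]
    log.append((round(z*1e3,2),round(za*1e3,2),round(f,2)))
    if zc is None and f>1.5: zc=za
    pk=max(pk,f)
    if f>9: why="force";break
    if zc is not None and pk>5.5 and f<pk-1.5: why="click";break
    if zc is not None and zc-za>.0063: why="depth";break
    if get_obs()["time_s"]>50: why="time";break
print(why,"contact",zc,"peak",pk);print(log[-34:])
bot.servo_line([*X,.13],velocity=.1)
print(get_obs()["time_s"])
E
python3 press.py
```

```text
base 0.17392011084410755 0.2862863660378325 24.8 0.000335292125662398
click contact 0.07311361584917245 peak 6.653428260240861
[(82.5, np.float64(82.48), np.float64(-0.17)), (82.0, np.float64(81.98), np.float64(-0.19)), (81.5, np.float64(81.48), np.float64(0.21)), (81.0, np.float64(80.98), np.float64(-0.19)), (80.5, np.float64(80.48), np.float64(-0.12)), (80.0, np.float64(79.98), np.float64(-0.06)), (79.5, np.float64(79.48), np.float64(-0.17)), (79.0, np.float64(79.01), np.float64(-0.22)), (78.5, np.float64(78.48), np.float64(0.11)), (78.0, np.float64(77.97), np.float64(-0.65)), (77.5, np.float64(77.48), np.float64(-0.35)), (77.0, np.float64(76.99), np.float64(-0.42)), (76.5, np.float64(76.47), np.float64(-0.35)), (76.0, np.float64(75.97), np.float64(-0.4)), (75.5, np.float64(75.47), np.float64(-0.18)), (75.0, np.float64(74.98), np.float64(0.33)), (74.5, np.float64(74.48), np.float64(0.11)), (74.0, np.float64(73.98), np.float64(-0.15)), (73.5, np.float64(73.48), np.float64(-0.51)), (73.0, np.float64(73.11), np.float64(2.26)), (72.7, np.float64(72.77), np.float64(2.55)), (72.4, np.float64(72.44), np.float64(3.38)), (72.1, np.float64(72.15), np.float64(3.41)), (71.8, np.float64(71.84), np.float64(3.92)), (71.5, np.float64(71.53), np.float64(4.27)), (71.2, np.float64(71.24), np.float64(4.33)), (70.9, np.float64(70.96), np.float64(4.92)), (70.6, np.float64(70.69), np.float64(5.27)), (70.3, np.float64(70.4), np.float64(6.01)), (70.0, np.float64(70.17), np.float64(6.65)), (69.7, np.float64(69.81), np.float64(5.91)), (69.4, np.float64(69.51), np.float64(5.61)), (69.1, np.float64(69.18), np.float64(5.43)), (68.8, np.float64(68.87), np.float64(5.01))]
40.1917
```

The force rose to about 6.65 N, then fell over four steps to 5.0 N. Intersecting the rising line (1.5 N/mm) and the falling line (1.03 N/mm) puts the peak at TCP z = 70.2 mm. The deepest point was 68.9 mm, which gives about 2.2 mm of dome collapse: past the 1.6 mm contact and well short of over-press. Final check before handing in.

```bash
python3 - <<'E'
from h import *
from workcell import get_obs
s=snap("scene","s9");t=snap("top","t9")
o=get_obs();print(o["time_s"],o["position"],o["wrist_force"])
a=cv2.imread("pics/t9.png");b=cv2.imread("pics/s9.png")
cv2.imwrite("pics/f9.png",np.vstack([np.hstack([cv2.resize(a[150:250,240:370],(400,300)),cv2.resize(a[150:250,90:220],(400,300))]),np.hstack([cv2.resize(b[130:230,150:280],(400,300)),cv2.resize(b[170:270,225:355],(400,300))])]))
E
```

```text
40.2917 [0.51291003 0.21524193 0.12917461] [ 0.44620631 -0.06624345  0.13690028]
```

View pics/f9.png

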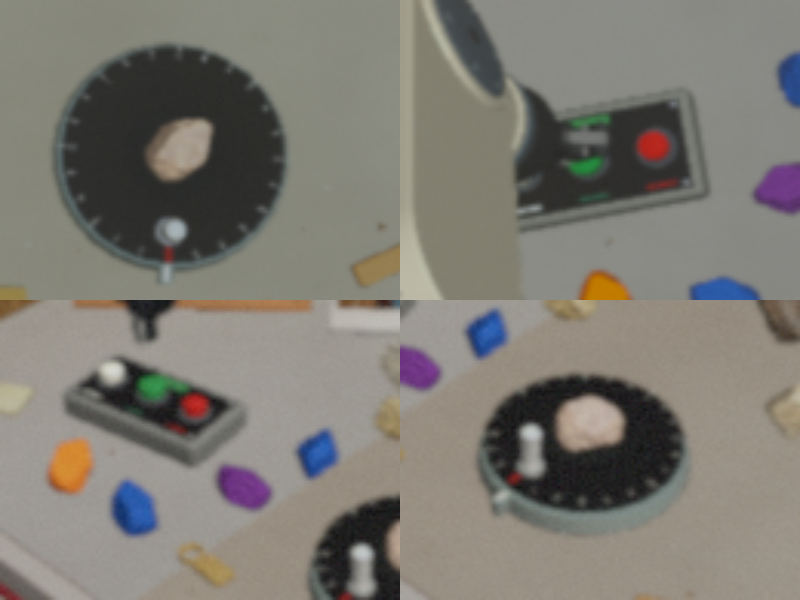

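The red line sits at the white tab (crop 168,260), the rock is centred (180,150), the keys are up, the gripper is clear above the console, and the bystanders in view have not moved.

```bash
python3 -c "
from workcell import bot,hand_in
bot.dwell(.5);print(hand_in())"
```

```text
the job is handed in; nothing more can be done
None
```

I wound the stage one full turn counter-clockwise by its knob, then pressed the green key once past its click, let it come up, and handed the job in. The robot's clock read about 40.8 s of the 62 s.

- **Stage and rock:** The last pictures show the red line back at the white home line. The pink rock is centred on the stage and in the same pose relative to it as at the start.
- **Green key:** The force rose to about 6.7 N and then dropped to 5.0 N, where I stopped and lifted. From the measured force lines I estimate about 2.2 mm of dome collapse; the contact is made at 1.6 mm, so the margin is only about 0.6 mm. I did not press a second time. The force readings ran about 0.3–0.6 N low, which I allowed for in the estimate.
- **Other keys and bystanders:** I never touched the red or white key, and the bystanders that show in the last crops look unmoved. The arm hid part of the final top view over the console, so I checked the keys in the scene view instead.
- **Measurement disagreement:** My first scene-camera position for the green key was off by about 15 mm. Its colour mask had probably merged with the green label, so I used the wrist and top cameras, which agreed to about 2 mm.

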